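# Press the right label holder home behind the shelf lip

## Task

Three label holders of different widths stand in the black rack. Take the one whose width fits the gap in the label rail along the front of the small bench shelf, push its lower edge down behind the rail's lip until it is fully home on the slot floor against the spring, and keep it pressed there: finish while still holding it down, because the spring lifts it again if you let go. Leave the other two holders standing in the rack and do not disturb the bottle, the carton and the jar.

Things in the scene. Friction and masses are not known exactly. Their poses are not given: they have to be found in the camera images.
- holder_middle: the label holder that fits: a stiff grey plastic plate with a white paper label on its front (-x) face, 54 mm wide (its y), 6 mm thick (its x), 80 mm tall (its z), 25 to 50 g. Origin: centre of its lower edge. It starts upright in one of the three rack slots, its faces parallel to the rack's long side; any holder may be in any slot. The upper 60 mm stands free above the rack; pinch it across its 6 mm thickness near the top
- holder_narrow: look-alike label holder, 40 mm wide (too narrow for the gap), otherwise the same: 6 mm thick, 80 mm tall, origin at the centre of its lower edge. Stays in the rack
- holder_wide: look-alike label holder, 68 mm wide (too wide for the gap), otherwise the same: 6 mm thick, 80 mm tall, origin at the centre of its lower edge. Stays in the rack
- rack: fixed black rack, 50 mm (x) by 266 mm (y), 24 mm tall, with three open slots in a row along its y, 86 mm apart, each 78 mm long, 9 mm wide and 20 mm deep. Origin: centre of its underside on the bench; z up
- shelf: fixed bench shelf: white board 260 mm wide (y), top 76 mm above the bench, reaching 180 mm back (+x) from the rail, red bins 45 mm tall on its rear part from 108 mm behind the slot. A dark steel label rail runs along its front (-x) edge. Origin: on the bench straight below the slot centre; z up; y along the rail
- slot_mouth (a point): centre of the top of the slot in the rail, level with the board's top (76 mm above the bench); axes as the shelf's. The slot opens upward between the front lip (-x) and the shelf edge (+x): 9 mm wide in x and 57 mm long in y, between two end stops. Its uppermost 6 mm is bevelled outward at 45 degrees on all four sides. The rest of the rail is closed
- slot_floor (a point): centre of the slot floor, 22 mm below the slot mouth; axes as the shelf's. The holder is home when its lower edge is on this floor
- spring (a joint): travel in m of the steel spring plate (24 mm long) in the middle of the slot: 0 = up, its top 10 mm below the slot mouth; 0.012 = pressed level with the slot floor, the holder home. It pushes up with about 4 N at the start and 9 N when the holder is home
- bottle: white bottle on the bench, 60 mm diameter, 110 mm tall, origin at the centre of its underside; leave alone
- carton: cardboard carton on the bench, 60 x 80 x 100 mm tall, origin at the centre of its underside; leave alone
- jar: low amber jar on the bench, 60 mm diameter, 65 mm tall, origin at the centre of its underside; leave alone
Things that resemble listed ones, but are neither listed nor needed, are in the scene too. What is shaped like the holder_wide but green is not meant.

How it is judged:
By the outcome, as a careful person would: the job done as asked, in the order asked, and still so for the second after the job is handed in, while the arm keeps its last pose, push and grip.
It also fails if it takes over 38 s, if anything falls off the work surface, if the arm or the gripper's body presses on something with over 40 N, if the wrist force passes 120 N, or if a joint passes its speed limit or range.

## Robot

A 7-joint arm with a two-finger parallel gripper is mounted at the origin on the work surface. World frame = base frame: x ahead of the robot, y to its left, z up, the work surface at z = 0. Lengths are in m, angles in rad, forces in N, time in s.
With the tool pointing down it reaches from about 0.4 to 0.875 m from the base axis. Payload 4.4 kg.
Tool frame: the origin (TCP) lies at the very end of the fingers, on their centre line; the grasp point (between the pads) lies manip.tcp_to_grasp behind it (manip.tcp_to_grasp is the distance from the TCP to the grasp point, in m); z points along the fingers, y is the direction in which the jaws open and shut (so a half turn about z gives the same grasp; the last joint's range is limited). The gripper opens to 85 mm and grips with 20 to 120 N. Pads are 22 mm wide; open, the fingers measure 114 mm over their backs; the gripper's body (76 mm by 85 mm) begins 54 mm behind the grasp point. The pads swing forward as they close: fully open they stand 13 mm farther back than shut.
Start: joints at [1.137, 0.628, 0.038, 1.517, -0.027, 0.996, -0.02], TCP at [0.234, -0.607, 0.231] pointing down, gripper open.
Joint ranges: [-3.06, 3.06], [-0.37, 2.12], [-1.25, 1.32], [0.18, 2.47], [-1.1, 4.24], [0.23, 1.98], [-2.94, 2.94]. Speed limits (rad/s): [2.57, 2.57, 3.14, 3.14, 3.14, 3.14, 3.14].

## Interface

Orientations are given as a unit quaternion [w, x, y, z].
In Python, from plant import manip gives the robot as it stands.
- The arm moves only by the tool servo_tool, never from a script. Its argument "increments" is a list of rows, each a list of 5 numbers: the shift along the tool's x, y, z in cm, then the turn about the tool's z in rad, then the opening, from 0 (shut) to 1 (fully open). In form: [[dx, dy, dz, roll, claw], ...]. A call has 1 to 12 rows; each row shifts and turns the commanded pose from where the row before left it, along the tool's axes as they then stand; what a row does not reach is not made up. A row lasts 1/8 s, in which the tool goes at most 62.5 mm and 10.7 degrees, less where a joint would pass 70% of its speed; a pose out of reach is approached as far as the arm can. A call is refused whole if a number of a shift passes 6.25 or a number of a turn 0.188, either way. A call with a gripper value outside its range is refused whole. The fingers move at their own pace and stop on an object; "squeeze" is the grip in N (left out, the last holds). Time passes only in rows, so rows that do not move let the fingers close. It gives the time, the measured TCP pose, the force and the opening at its end, in the units of the state.
- manip.read_state(): the state, without advancing time (a new reading comes with each control period).
- manip.read_camera(name): name is "scene" or "top" or "wrist"; returns the picture (420x560x3 uint8, blue, green, red); there is no depth.
- manip.calibration(name): a dict with "camera_matrix" (3x3 intrinsics, pixels), "distortion" ([k1, k2, p1, p2, k3] as OpenCV has them; the pictures are not rectified), "extrinsics" (4x4, takes a point from camera to world coordinates); the wrist camera has in their place "T_tool_cam" (4x4, takes a point from camera to tool coordinates, whose origin is the TCP and whose axes are the flange's). Camera axes: x right, y up, looking along -z (the intrinsics and any distortion apply to the point x, -y, -z); pixel columns grow to the right and rows downward; lengths in m; the calibration is good to about 2 mm. A picture is of the moment at which its call begins: read the wrist's pose just before it. calibration takes no time and is no camera call.
- manip.hand_in(): hands the job in, once; it reports no verdict.
Trained networks look in the newest picture that a camera, given by its name, has taken for a name from the list of things; names that differ only in an ending like _2 or _b are one class to them, and where a whole thing is asked for, a point or a joint stands for the part that bears it (a point fixed in the world has none). Each returns a list of dicts, best first, with "score" (0 to 1); they miss things now and then, are a little off and sometimes report something else, mostly with a low value. They report only what shows in the picture. A call takes as long as a camera call. They do not tell look-alikes from the thing itself.
- manip.spot_in(camera, thing): "extent" ([left, top, right, bottom] in pixels, round what is visible of it).
- manip.trace(camera, thing): "pixels" (420x560 bool, what is visible of it) and "extent" ([left, top, right, bottom] in pixels, round what is visible of it).
The state is a dict: "clock": time; "joint_positions": joint angles; "qd": joint speeds; "tau": joint torques, N m; "position": TCP position; "tool_rot": TCP orientation; "force": force on the tool from outside, world axes, zero at the start; "torque": the same for the moment, N m; "opening": finger opening in m.
Only numpy, scipy, OpenCV 4.12 (cv2) and the standard library are available. Lean on these libraries where they do the work, as an engineer would, in place of code of your own. Each camera call takes 0.05 s, during which the arm holds its last target. There are 200 camera calls.

## Working session

There is one attempt and no reset: what is moved stays moved. The work goes in short steps, Python scripts to look and compute and a tool call to move; the robot and the scene stay as the last step left them, time stands still between calls to the robot, and variables do not carry over. Pictures are saved under pics/ and viewed, about 8 in all and at most 12, crops included, and the job is handed in when it is done.

Besides the shell and the picture viewer there is one more tool, called after ">>>" as name(argument=value, ...), one argument or row to a line, values as JSON. servo_tool: Moves the arm, as the interface text tells. Its arguments: {"type":"object","properties":{"increments":{"type":"array"},"squeeze":{"type":"number"}},"required":["increments"]}

```bash
mkdir -p pics; ls
python3 - <<'E'
from plant import manip
import cv2, numpy as np
s=manip.read_state(); print(s); print(manip.tcp_to_grasp)
a=manip.read_camera("scene"); b=manip.read_camera("top")
cv2.imwrite("pics/scene0.png",a); cv2.imwrite("pics/top0.png",b)
np.set_printoptions(precision=4,suppress=True)
for c in("scene","top","wrist"): print(c,manip.calibration(c))
for c in("scene","top"):
  for t in("holder_middle","rack","shelf","bottle","carton","jar"):
    print(c,t,[(round(d["score"],2),[round(float(x)) for x in d["extent"]]) for d in manip.spot_in(c,t)])
print(manip.read_state()["clock"])
E
```

```text
pics
{'clock': 0.0, 'joint_positions': array([ 1.13717866,  0.62931807,  0.03844612,  1.5183539 , -0.02700147,
        0.99630236, -0.02002493]), 'qd': array([-2.97129760e-06,  4.68332518e-04, -6.57967309e-04, -4.56827544e-04,
       -1.65124196e-03,  1.04528641e-03,  3.04917114e-04]), 'tau': array([-9.12965952e-04, -5.63407195e+01,  1.22581366e+00, -1.93451107e+01,
        1.11070729e-02,  1.03710510e-02,  5.90374512e-06]), 'position': array([ 0.23353109, -0.6059397 ,  0.23041186]), 'tool_rot': array([-9.13801070e-04,  9.83138586e-01,  1.82859653e-01, -1.82251455e-04]), 'force': array([1.09406543, 0.66449658, 0.25621696]), 'torque': array([-0.00599803,  0.02677042,  0.00934273]), 'opening': 0.08523732641572539}
0.0187
scene {'camera_matrix': array([[454.4414,   0.    , 282.9319],
       [  0.    , 454.4414, 211.9852],
       [  0.    ,   0.    ,   1.    ]]), 'distortion': array([0.0428, 0.    , 0.    , 0.    , 0.    ]), 'extrinsics': array([[ 0.1523, -0.5469,  0.8232,  1.4549],
       [ 0.9883,  0.0859, -0.1258, -0.2647],
       [-0.0019,  0.8328,  0.5536,  0.7273],
       [ 0.    ,
[... 723 characters left out ...]
 0.0002,  0.0002,  0.0006],
       [ 0.0002,  0.263 , -0.9648, -0.1426],
       [ 0.    ,  0.    ,  0.    ,  1.    ]])}
scene holder_middle [(0.92, [245, 198, 266, 221])]
scene rack [(0.95, [176, 212, 274, 247])]
scene shelf [(0.72, [359, 208, 488, 276]), (0.38, [247, 196, 266, 222])]
scene bottle [(0.61, [175, 242, 207, 293])]
scene carton [(0.9, [227, 238, 269, 294])]
scene jar []
top holder_middle [(0.67, [302, 129, 339, 159]), (0.62, [300, 228, 317, 233])]
top rack [(0.73, [286, 202, 386, 241]), (0.56, [98, 111, 216, 200])]
top shelf [(0.62, [98, 112, 214, 202])]
top bottle [(0.74, [355, 139, 382, 164])]
top carton [(0.94, [302, 130, 339, 161])]
top jar [(0.78, [160, 249, 186, 275])]
0.7
```

Run:
```python
import cv2
a=cv2.imread("pics/scene0.png")[150:350,150:510]; b=cv2.imread("pics/top0.png")
a=cv2.resize(a,None,fx=2.2,fy=2.2,interpolation=cv2.INTER_CUBIC)
cv2.imwrite("pics/s1.png",a); cv2.imwrite("pics/t1.png",cv2.resize(b[90:300,80:400],None,fx=2.5,fy=2.5,interpolation=cv2.INTER_CUBIC))
```

```text
(no output)
```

View pics/s1.png

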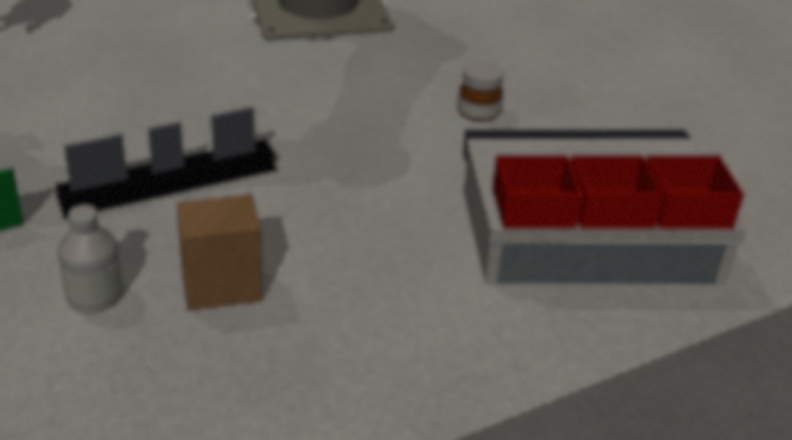

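View pics/t1.png

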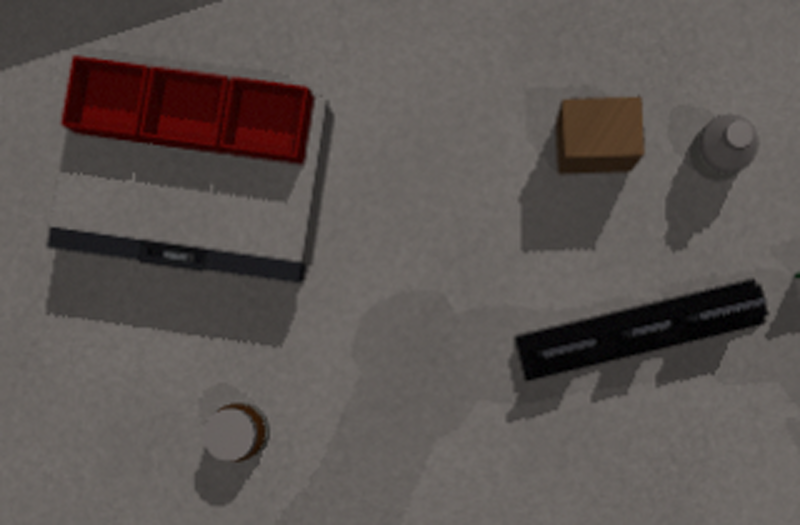

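The scene view (from +x) shows the wide holder at crop (95,160), the narrow one at (166,147) and the middle one at (233,133). In the top view these are the rack slots at (725,310), (647,328) and (568,349), so the middle holder is in the +y slot. The shelf slot is at about (175,256) in the top crop. A green decoy sits at the edge of the view.

```bash
cat > h.py <<'E'
from plant import manip
import cv2, numpy as np
from scipy.spatial.transform import Rotation as R
np.set_printoptions(precision=4,suppress=True)
F=np.diag([1.,-1,-1])
def pose(s):
    T=np.eye(4); q=s["tool_rot"]; T[:3,:3]=R.from_quat([*q[1:],q[0]]).as_matrix(); T[:3,3]=s["position"]; return T
def cam(name,s=None):
    c=manip.calibration(name)
    E=c["extrinsics"] if name!="wrist" else pose(s or manip.read_state())@c["T_tool_cam"]
    return np.array(c["camera_matrix"]),np.array(c["distortion"]),np.array(E)
def ray(C,px):
    K,D,E=C; p=cv2.undistortPoints(np.array(px,float).reshape(-1,1,2),K,D)[:,0]
    d=np.c_[p,np.ones(len(p))]@F@E[:3,:3].T
    return E[:3,3],d
def onz(C,px,z):
    o,d=ray(C,px); return o+d*((z-o[2])/d[:,2])[:,None]
def proj(C,P):
    K,D,E=C; p=(np.array(P,float).reshape(-1,3)-E[:3,3])@E[:3,:3]@F
    return cv2.projectPoints(p,np.zeros(3),np.zeros(3),K,D)[0][:,0]
def tri(obs):
    A=np.zeros((3,3));b=np.zeros(3)
    for C,p in obs:
        o,d=ray(C,[p]);d=d[0]/np.linalg.norm(d);M=np.eye(3)-np.outer(d,d);A+=M;b+=M@o
    return np.linalg.solve(A,b)
def yaw(s): return np.arctan2(*pose(s)[[1,0],0])
def togo(s,P,yw):   # shift in tool axes (cm) and turn about tool z
    T=pose(s); d=(yw-yaw(s)+np.pi)%(2*np.pi)-np.pi
    return T[:3,:3].T@(np.array(P)-T[:3,3])*100,-d
E
python3 - <<'E'
from h import *
C=cam("top"); t=lambda x,y:(80+x/2.5,90+y/2.5)
for n,z,p in [("holder",.084,[t(542,355),t(595,343)]),("narrow",.084,[t(628,333),t(670,323)]),("wide",.084,[t(690,317),t(763,301)]),("rack corners",.024,[t(517,338),t(526,380),t(755,281),t(767,318)]),
 ("slot",.076,[t(142,251),t(204,260)]),("rail",.076,[t(48,230),t(304,264)]),("carton",.1,[t(560,100),t(641,97),t(641,156),t(560,158)]),("bins",.12,[t(75,57),t(312,92),t(303,162),t(64,127)])]:
  print(n,onz(C,p,z).tolist())
s=manip.read_state(); print(yaw(s))
E
```

```text
holder [[0.42186704043749806, -0.15556852153652898, 0.08400000000000007], [0.4329624411823164, -0.20842230165709819, 0.08400000000000007]]
narrow [[0.4423918877790709, -0.24151253378884366, 0.08400000000000007], [0.4517085029926983, -0.2837551217406048, 0.08400000000000007]]
wide [[0.45738980771018106, -0.30398171440068994, 0.08400000000000007], [0.47231421307736593, -0.37818982764142206, 0.08400000000000007]]
rack corners [[0.43996132572595276, -0.13291723590665144, 0.02400000000000002], [0.39598831519427896, -0.14165101807449076, 0.02400000000000002], [0.4963736583250157, -0.3858411662325253, 0.02400000000000002], [0.4570287693025627, -0.3975779905293917, 0.02400000000000002]]
slot [[0.5316507638782525, 0.24532425103679337, 0.07600000000000007], [0.5216248519989088, 0.18207911091467852, 0.07600000000000007]]
rail [[0.5545422496321877, 0.34264594666027615, 0.07600000000000007], [0.5161691262666726, 0.0810867717557747, 0.07600000000000007]]
carton [[0.6741820908807276, -0.17695614014910926, 0.10000000000000009], [0.6765860566902937, -0.2578322584475525, 0.10000000000000009], [0.617090591124588, -0.25628218140788195, 0.10000000000000009], [0.6158621452193289, -0.17582764256465733, 0.10000000000000009]]
bins [[0.7204897548863703, 0.30133501683384756, 0.11999999999999988], [0.6804699515078063, 0.06604898423259217, 0.11999999999999988], [0.611563180176009, 0.07472797466245953, 0.11999999999999988], [0.6505611398707416, 0.31072148072525485, 0.11999999999999988]]
0.3677463861059725
```

>>> servo_tool(
  increments=[
    [3.3, -3.2, 0, 0, 1],
    [3.3, -3.2, 0, 0, 1],
    [3.3, -3.2, 0, 0, 1],
    [3.3, -3.2, 0, 0, 1],
    [3.3, -3.2, 0, 0, 1],
    [3.3, -3.2, 0, 0, 1],
    [3.3, -3.2, 0, 0, 1],
    [3.3, -3.2, 0, 0, 1],
    [3.3, -3.2, 0, 0, 1],
    [3.3, -3.2, 0, 0, 1],
  ],
)

```text
clock: 1.95
position: [0.4274, -0.188, 0.2316]
tool_rot: [0.0, 0.983, 0.183, 0.0]
force: [0.4, -0.5, -0.4]
opening: 0.0855
```

>>> servo_tool(
  increments=[
    [0, 0, 0, -0.178, 1],
    [0, 0, 0, -0.178, 1],
    [0, 0, 0, -0.178, 1],
    [0, 0, 0, -0.178, 1],
    [0, 0, 0, -0.178, 1],
    [0, 0, 0, -0.178, 1],
    [0, 0, 0, -0.178, 1],
    [0, 0, 0, -0.174, 1],
    [0, 0, 0, 0, 1],
    [0, 0, 0, 0, 1],
  ],
)

```text
clock: 3.2
position: [0.4266, -0.1894, 0.2314]
tool_rot: [0.0, 0.628, 0.779, -0.0]
force: [-0.3, 0.6, -0.2]
opening: 0.0852
```

Run:
```python
from h import *
s=manip.read_state(); a=manip.read_camera("wrist"); cv2.imwrite("pics/w1.png",a); np.save("w1.npy",s,allow_pickle=True)
print(s["clock"],s["position"],yaw(s),s["joint_positions"])
print([ (d["score"],d["extent"]) for d in manip.spot_in("wrist","holder_middle")])
h=[[0.4219,-.1556,.084],[.433,-.2084,.084]]
print(proj(cam("wrist",s),h))
```

```text
3.2 [ 0.4266 -0.1894  0.2314] 1.7846340298712198 [ 0.6346  0.3883 -0.3753  2.0021  0.1976  0.7855  0.3582]
[(0.82, [284.1, 157.7, 289.8, 217.2])]
[[283.1939 162.0246]
 [282.7196 218.488 ]]
```

View pics/w1.png

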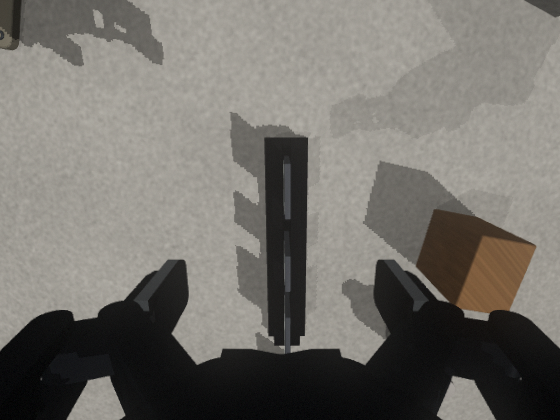

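The wrist view shows the middle holder edge-on at columns 284–290, rows 157–217. It is in the slot nearest the camera, and the rack looks parallel to the tool. The narrow and wide holders are below it in the picture, and the carton is at right (475,260).

Run:
```python
from h import *
s=np.load("w1.npy",allow_pickle=True).item()
W=cam("wrist",s);S=cam("scene");T=cam("top")
a=cv2.resize(cv2.imread("pics/w1.png")[135:305,255:320],None,fx=4,fy=3.5,interpolation=cv2.INTER_CUBIC)
b=cv2.resize(cv2.imread("pics/scene0.png")[190:240,225:280],None,fx=9,fy=9,interpolation=cv2.INTER_CUBIC)
c=np.zeros((600,800,3),np.uint8); c[:595,:260]=a; c[:450,280:775]=b; c=cv2.convertScaleAbs(c,alpha=1.8)
cv2.imwrite("pics/c2.png",c)
```

```text
(no output)
```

View pics/c2.png

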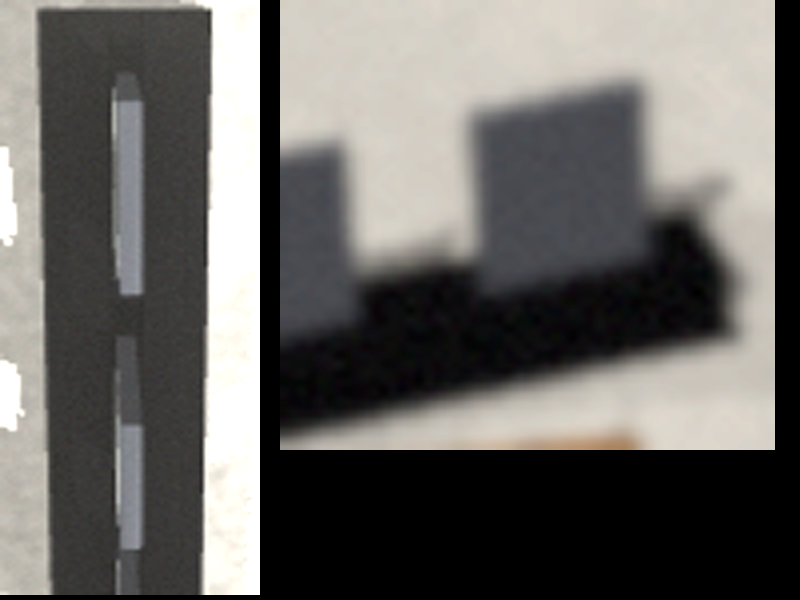

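Run:
```python
from h import *
s=np.load("w1.npy",allow_pickle=True).item()
W=cam("wrist",s);S=cam("scene");T=cam("top"); t=lambda x,y:(80+x/2.5,90+y/2.5)
print("W+S", tri([(W,(287.6,163.6)),(S,(265,199.1))]), tri([(W,(287.6,219.3)),(S,(247,202.4))]))
print("W+T", tri([(W,(287.6,163.6)),(T,t(542,355))]))
e=onz(W,[(287.6,163.6),(287.6,219.3),(287.4,256.4),(287.7,291.6)],.084); print(e,np.linalg.norm(e[0]-e[1]),np.linalg.norm(e[2]-e[3]))
c=(e[0]+e[1])/2; d=e[0]-e[2]; print(c, np.arctan2(-d[0],d[1]),np.arctan2(-(e[0]-e[3])[0],(e[0]-e[3])[1]))
print(togo(s,[c[0],c[1],.059],np.pi/2+.22))
print("force",s["force"])
```

```text
W+S [ 0.4263 -0.1562  0.082 ] [ 0.438  -0.2067  0.0842]
W+T [ 0.423  -0.1522  0.1294]
[[ 0.4262 -0.1561  0.084 ]
 [ 0.4378 -0.2082  0.084 ]
 [ 0.446  -0.2458  0.084 ]
 [ 0.4548 -0.284   0.084 ]] 0.053329374431991934 0.039212254811947955
[ 0.432  -0.1822  0.084 ] 0.2172251958983144 0.22030837386995916
(array([ 0.5993,  0.677 , 17.2397]), np.float64(-0.006162296923676536))
force [-0.3248  0.6403 -0.1697]
```

>>> servo_tool(
  increments=[
    [0.3, 0.35, 2.5, -0.003, 1],
    [0.3, 0.33, 3, -0.003, 1],
    [0, 0, 3, 0, 1],
    [0, 0, 3, 0, 1],
    [0, 0, 3, 0, 1],
    [0, 0, 2.2, 0, 1],
    [0, 0, 0.5, 0, 1],
    [0, 0, 0, 0, 0.25],
    [0, 0, 0, 0, 0.12],
    [0, 0, 0, 0, 0],
    [0, 0, 0, 0, 0],
    [0, 0, 0, 0, 0],
  ],
  squeeze=60,
)

```text
clock: 4.8
position: [0.4321, -0.1821, 0.0598]
tool_rot: [0.0, 0.624, 0.781, 0.0]
force: [-0.6, -1.2, 5.3]
opening: 0.0048
```

>>> servo_tool(
  increments=[
    [0, 0, 0, 0, 0],
    [0, 0, 0, 0, 0],
  ],
)

```text
clock: 5.05
position: [0.4321, -0.1821, 0.0598]
tool_rot: [0.0, 0.624, 0.781, -0.0]
force: [-0.1, -0.4, 5.1]
opening: 0.0048
```

>>> servo_tool(
  increments=[
    [0, 0, -1.5, 0, 0],
    [0, 0, -3, 0, 0],
    [0, 0, -4, 0, 0],
    [0, 0, -4, 0, 0],
    [0, 0, -4, 0, 0],
    [0, 0, -2.5, 0, 0],
  ],
)

```text
clock: 5.8
position: [0.4323, -0.1821, 0.2512]
tool_rot: [0.001, 0.624, 0.781, 0.0]
force: [0.8, -0.3, -0.3]
opening: 0.0047
```

>>> servo_tool(
  increments=[
    [3.4, 2, 0, 0, 0],
    [3.4, 2, 0, 0, 0],
    [3.4, 2, 0, 0, 0],
    [3.4, 2, 0, 0, 0],
    [3.4, 2, 0, 0, 0],
    [3.4, 2, 0, 0, 0],
    [3.4, 2, 0, 0, 0],
    [3.4, 2, 0, 0, 0],
    [0, 0, 0, 0.183, 0],
    [0, 0, 0, 0.183, 0],
    [0, 0, 0, 0, 0],
    [0, 0, 0, 0, 0],
  ],
)

```text
clock: 7.3
position: [0.5277, 0.1187, 0.2493]
tool_rot: [-0.0, 0.755, 0.656, -0.0]
force: [-0.8, -0.1, -0.3]
opening: 0.0048
```

Run:
```python
from h import *
s=manip.read_state(); a=manip.read_camera("wrist"); cv2.imwrite("pics/w2.png",a); np.save("w2.npy",s,allow_pickle=True)
print(s["clock"],s["position"],yaw(s),s["force"],s["opening"])
c=cv2.resize(a,None,fx=1.4,fy=1.4,interpolation=cv2.INTER_CUBIC); cv2.imwrite("pics/w2b.png",cv2.convertScaleAbs(c,alpha=1.8))
print(proj(cam("wrist",s),[[.5317,.2453,.076],[.5216,.1821,.076]]))
```

```text
7.3 [0.5277 0.1187 0.2493] 1.4308717834460558 [-0.759  -0.0854 -0.3087] 0.004808946274008828
[[265.4607  60.1373]
 [264.968  130.5244]]
```

View pics/w2b.png

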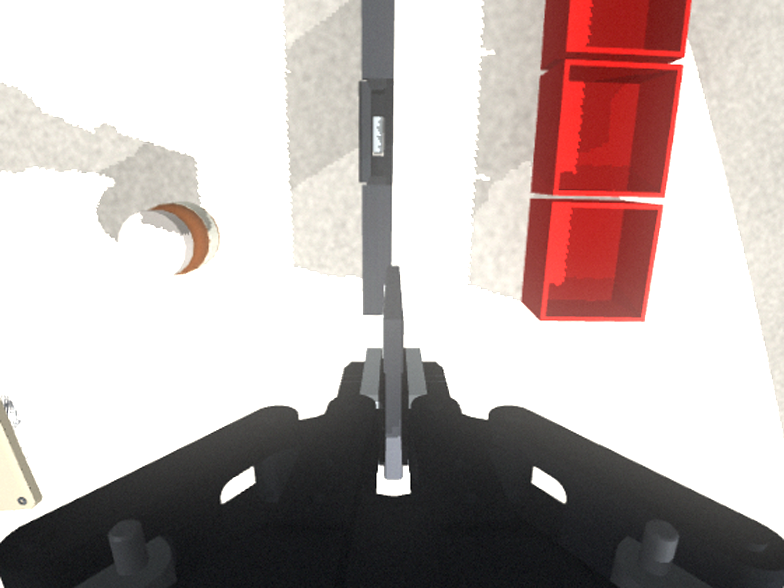

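The wrist view shows the slot mouth centred near (376,131) of the 1.4x picture, rows 79–183. The held holder's end face is straight at column 393, with its lower corner at row 267. The bins are red at right and the jar is at left (165,240). I'll move closer for a second view.

>>> servo_tool(
  increments=[
    [1, -0.4, 2.5, 0.006, 0],
    [1, -0.4, 2.5, 0, 0],
    [0.5, -0.3, 2.5, 0, 0],
    [0, 0, 0, 0, 0],
    [0, 0, 0, 0, 0],
  ],
)

```text
clock: 7.98
position: [0.5213, 0.1448, 0.1751]
tool_rot: [0.0, 0.758, 0.653, 0.001]
force: [0.5, -0.4, 0.2]
opening: 0.0048
```

Run:
```python
from h import *
s=manip.read_state(); a=manip.read_camera("wrist"); cv2.imwrite("pics/w3.png",a); np.save("w3.npy",s,allow_pickle=True)
print(s["clock"],s["position"],yaw(s),s["force"],s["opening"])
b=cv2.imread("pics/w2.png")
A=cv2.resize(a[0:200,210:330],None,fx=3.2,fy=3,interpolation=cv2.INTER_CUBIC)
B=cv2.resize(b[40:200,230:310],None,fx=4.8,fy=3.75,interpolation=cv2.INTER_CUBIC)
c=np.hstack([A,np.zeros((600,16,3),np.uint8),B]); print(c.shape)
cv2.imwrite("pics/c3.png",cv2.convertScaleAbs(c,alpha=2.2))
```

```text
7.975 [0.5213 0.1448 0.1751] 1.4218966254411034 [ 0.4556 -0.3517  0.2119] 0.004847399761661518
(600, 784, 3)
```

View pics/c3.png

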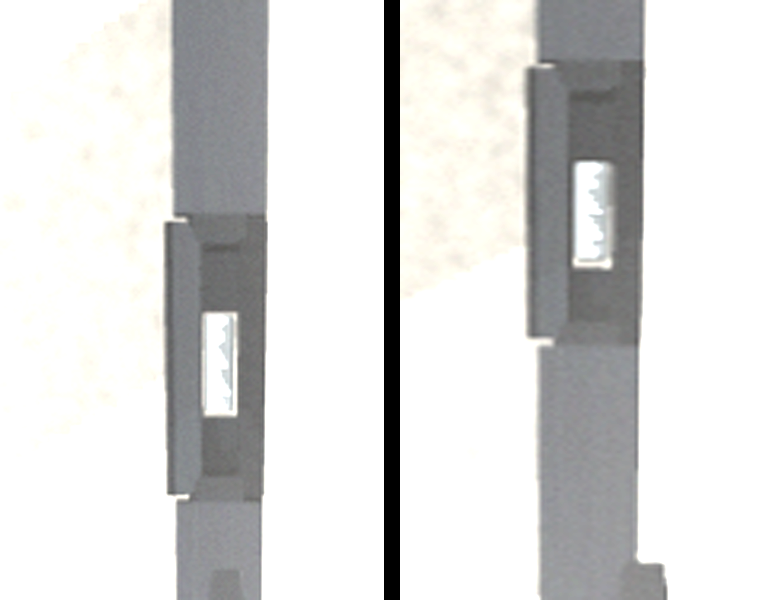

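Both crops show the bevelled mouth and, inside it, the bright spring plate. In the left crop (second view) the plate spans (201–237, 312–416) and the mouth ends are at rows 214 and 501. In the right crop (first view) they are at (574–612, 162–268) and rows 60 and 346.

Run:
```python
from h import *
s2=np.load("w2.npy",allow_pickle=True).item();s3=np.load("w3.npy",allow_pickle=True).item()
A=cam("wrist",s3);B=cam("wrist",s2);T=cam("top")
l=lambda x,y:(210+x/3.2,y/3); r=lambda x,y:(230+(x-400)/4.8,40+y/3.75)
print("spring tri",tri([(A,l(219,364)),(B,r(593,215))]))
for n,C,p in(("w3",A,[l(219,312),l(219,416)]),("w2",B,[r(593,162),r(593,268)])):
  e=onz(C,p,.066);print(n,"spring",e,e.mean(0),np.linalg.norm(e[0]-e[1]))
for n,C,p in(("w3",A,[l(267,214),l(262,501)]),("w2",B,[r(643,60),r(639,346)])):
  e=onz(C,p,.076);d=e[0]-e[1];print(n,"mouth ends at rear edge",e,e.mean(0),np.linalg.norm(d),"yaw",np.arctan2(-d[0],d[1]))
print("mouth tri",[tri([(A,l(267,214)),(B,r(643,60))]),tri([(A,l(262,501)),(B,r(639,346))])])
e=onz(A,[l(268,0),l(267,213),l(172,0),l(173,213)],.076);print(e,[np.arctan2(-(e[i]-e[i+1])[0],(e[i]-e[i+1])[1]) for i in(0,2)])
# held holder's lower +y end in w2 picture (1.4x): corners
T2=pose(s2); 
for z in(.196,.194): 
  h=onz(B,[(386.5/1.4,267/1.4),(399.5/1.4,267/1.4)],z); print("holder end, tool",(h-T2[:3,3])@T2[:3,:3])
```

```text
spring tri [0.5306 0.2143 0.0481]
w3 spring [[0.5324 0.2267 0.066 ]
 [0.5285 0.2011 0.066 ]] [0.5305 0.2139 0.066 ] 0.025938260732516222
w2 spring [[0.533  0.2258 0.066 ]
 [0.529  0.1995 0.066 ]] [0.531  0.2127 0.066 ] 0.02654970296691243
w3 mouth ends at rear edge [[0.5464 0.2467 0.076 ]
 [0.5356 0.1789 0.076 ]] [0.541  0.2128 0.076 ] 0.06868882793864517 yaw -0.15720427935200873
w2 mouth ends at rear edge [[0.5462 0.2469 0.076 ]
 [0.5357 0.1784 0.076 ]] [0.5409 0.2127 0.076 ] 0.06924854748928416 yaw -0.15195252259306752
mouth tri [array([0.5461, 0.246 , 0.0807]), array([0.5357, 0.1784, 0.0722])]
[[0.5531 0.2927 0.076 ]
 [0.5464 0.2469 0.076 ]
 [0.5328 0.2958 0.076 ]
 [0.5256 0.2501 0.076 ]] [np.float64(-0.14573899889552436), np.float64(-0.1549957834582365)]
holder end, tool [[ 0.0265 -0.0026  0.0533]
 [ 0.0265  0.0033  0.0533]]
holder end, tool [[ 0.0261 -0.0026  0.0553]
 [ 0.0261  0.0034  0.0553]]
```

>>> servo_tool(
  increments=[
    [2, -0.05, 0, 0.002, 0],
    [3, -0.05, 0, 0, 0],
    [2, -0.05, 0, 0, 0],
    [0, 0, 0, 0, 0],
    [0, 0, 0, 0, 0],
  ],
)

```text
clock: 8.65
position: [0.5295, 0.2134, 0.1742]
tool_rot: [0.0, 0.759, 0.652, -0.001]
force: [-0.0, -0.4, -1.2]
opening: 0.0047
```

Run:
```python
from h import *
s=manip.read_state(); a=manip.read_camera("wrist"); cv2.imwrite("pics/w4.png",a)
print(s["clock"],s["position"],yaw(s),s["force"],s["opening"],togo(s,[.5306+.0001,.2140+.0005,.1098],1.42))
c=cv2.resize(a[90:310,180:380],None,fx=2.7,fy=2.7,interpolation=cv2.INTER_CUBIC)
cv2.imwrite("pics/w4b.png",cv2.convertScaleAbs(c,alpha=2.2))
```

```text
8.65 [0.5295 0.2134 0.1742] 1.419246881364879 [-0.0452 -0.4426 -1.1815] 0.004664427675556158 (array([0.1306, 0.1013, 6.442 ]), np.float64(-0.0007531186351208419))
```

View pics/w4b.png

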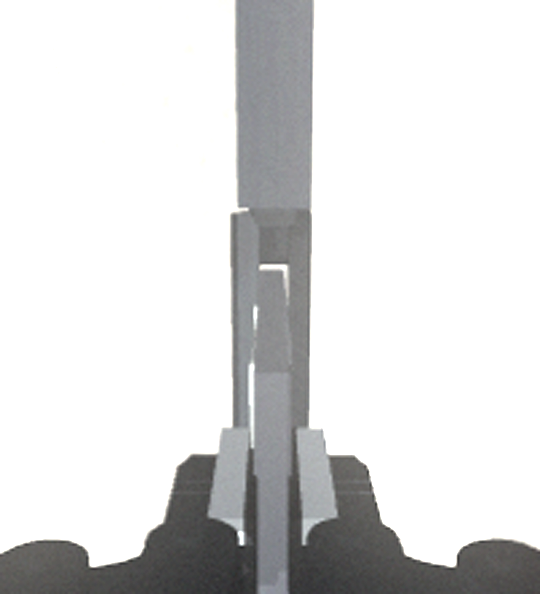

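The holder's lower end (columns 257–290, row 270) sits right over the spring plate and the slot, within about 1 mm. I'll add the small correction and descend.

>>> servo_tool(
  increments=[
    [0.13, 0.1, 1, 0, 0],
    [0, 0, 1.5, 0, 0],
    [0, 0, 1.2, 0, 0],
    [0, 0, 0.5, 0, 0],
    [0, 0, 0.3, 0, 0],
    [0, 0, 0.3, 0, 0],
    [0, 0, 0.3, 0, 0],
    [0, 0, 0, 0, 0],
  ],
  squeeze=80,
)

```text
clock: 9.7
position: [0.5308, 0.2156, 0.1233]
tool_rot: [0.0, 0.758, 0.652, -0.0]
force: [0.0, -0.9, 0.4]
opening: 0.0047
```

>>> servo_tool(
  increments=[
    [-0.1, 0, 0, 0, 0],
    [0, 0, 0.25, 0, 0],
    [0, 0, 0.25, 0, 0],
    [0, 0, 0.2, 0, 0],
    [0, 0, 0, 0, 0],
    [0, 0, 0, 0, 0],
  ],
)

```text
clock: 10.45
position: [0.531, 0.2147, 0.1167]
tool_rot: [0.0, 0.758, 0.652, 0.0]
force: [-0.6, -0.6, 5.3]
opening: 0.0046
```

>>> servo_tool(
  increments=[
    [0, 0, 0.25, 0, 0],
    [0, 0, 0.2, 0, 0],
    [0, 0, 0.15, 0, 0],
    [0, 0, 0, 0, 0],
    [0, 0, 0, 0, 0],
  ],
)

```text
clock: 11.08
position: [0.531, 0.2146, 0.111]
tool_rot: [0.0, 0.758, 0.652, 0.0]
force: [-0.3, -1.7, 8.9]
opening: 0.0043
```

>>> servo_tool(
  increments=[
    [0, 0, 0.1, 0, 0],
    [0, 0, 0.1, 0, 0],
    [0, 0, 0, 0, 0],
    [0, 0, 0, 0, 0],
  ],
)

```text
clock: 11.58
position: [0.5312, 0.2146, 0.1099]
tool_rot: [0.001, 0.759, 0.652, 0.001]
force: [-3.2, -1.8, 13.7]
opening: 0.0044
```

>>> servo_tool(
  increments=[
    [0, 0, 0.1, 0, 0],
    [0, 0, 0, 0, 0],
    [0, 0, 0, 0, 0],
    [0, 0, 0, 0, 0],
  ],
)

```text
clock: 12.08
position: [0.5313, 0.2146, 0.1098]
tool_rot: [0.001, 0.759, 0.652, 0.001]
force: [-4.5, -2.7, 21.0]
opening: 0.0045
```

Run:
```python
from h import *
s=manip.read_state(); print(s["clock"],s["position"],yaw(s),s["force"],s["torque"],s["opening"])
a=manip.read_camera("scene"); t=manip.read_camera("top"); w=manip.read_camera("wrist")
A=cv2.resize(a[150:330,150:510],(800,400),interpolation=cv2.INTER_CUBIC)
B=np.hstack([cv2.resize(t[100:290,90:400],(400,200)),cv2.resize(w[110:320,100:460],(400,200))])
cv2.imwrite("pics/f.png",cv2.convertScaleAbs(np.vstack([A,B]),alpha=1.6))
```

```text
12.075 [0.5313 0.2146 0.1098] 1.4194590856541516 [-4.4716 -2.6903 21.041 ] [-0.6543  1.0769  0.0157] 0.004475707286988962
```

View pics/f.png

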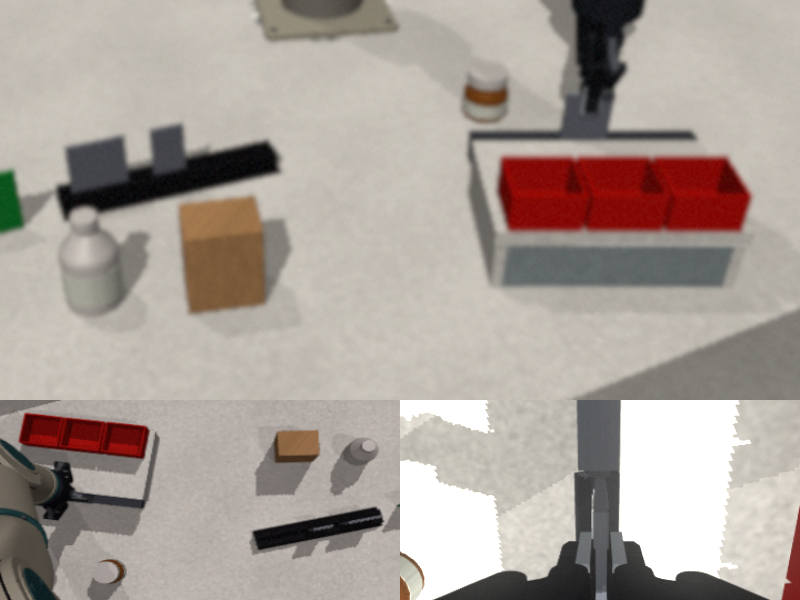

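The holder stands upright in the rail slot, at (585,115) in the final view. The other two holders are still in the rack, and the bottle, carton and jar have not moved. The TCP stopped at z = 0.1098, as predicted for home. Another 1 mm of commanded descent raised the force from 14 to 21 N and moved the tool only 0.1 mm, so the holder is on the hard floor.

```bash
python3 -c "
from plant import manip
print(manip.hand_in()); s=manip.read_state(); print(s['clock'],s['position'],s['force'])"
```

```text
the job is handed in; nothing more can be done
None
the job is handed in; nothing more can be done
```

I took the 54 mm holder from the rack's +y slot and pushed it down into the rail slot against the spring. I handed the job in with the arm still holding it there, at about 12 s on the clock.

**Fully home:** the TCP stopped at z = 0.1098 m, the height I had predicted for the holder resting on the slot floor. A further 1 mm of commanded descent raised the push from 14 to 21 N and moved the tool only 0.1 mm. That push is more than the spring's 9 N and well under the 40 N limit. There was also a small sideways force of about 5 N. I inferred contact with the floor from height and force, since the spring's travel can't be read directly.

**Other objects:** the last pictures show the narrow and wide holders still standing in the rack. The bottle, carton and jar are where they were.

**Disagreements:** triangulating the spring plate's height from the two wrist views gave 48 mm instead of the expected 66 mm, because the views were too close together. Triangulating the holder's top from the wrist and top views gave 129 mm instead of about 84 mm. I used the stated heights there. The wrist and scene views did agree on the holder's top, at 82–84 mm. I could not read the state after handing in.

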